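Hardware caddy back into its bench rack

TASK

Put the aqua caddy of brass hardware back into the empty lane of the sloping rack, single-handed: bring its leading rim up underneath the red-toed drop catch and raise the catch with that rim, never with the gripper, then slide the caddy in until it gently meets the rubber bumper at the back and the catch has dropped behind it, and leave it lying there. Keep the caddy upright, force nothing, and leave the neighbouring caddy and the other things on the bench as they are.

Things in the scene. Friction and masses are not known exactly. Their poses are not given: they have to be found in the camera images.
- caddy: Aqua plastic hardware caddy, the one to load: open tray 140 long (its x) x 84 wide (y) x 48 high, same at both ends so either may lead; 0.33 to 0.55 kg with the brass fixed in it. Origin: centre of its underside, z up.
- caddy_handle (a point): Centre of the caddy's carrying bar, 86 above its underside, over the centre of mass. The bar runs along the caddy's x: 100 long, 14 wide, 16 tall, on a post 46 either side of the centre; free space below it to the tray and 25+ mm beside it.
- runner: Empty lane of the rack: fixed grey channel, inside width 88, cheeks 57 high. Frame: origin at the front edge on the lane floor, the line over seven white free rollers, mid-width, 91 mm above the bench; x runs inward along the floor, which climbs 0.21 rad (12 deg) inward; y across, z square to the floor. All x and heights below are in this frame.
- runner_mouth (a point): Point in the lane's mouth at x = -14, height 0. Side flares 22 high widen the lane from 88 at x = 0 to 98 here. The rollers start at x = 1; in front of x = 0 there is free space down to the bench.
- runner_top (a point): Point under the folded-in top edges, x = 30, height 54. They cover 8 mm of each side from x = 30 to the back (lead-in from x = 21), so a caddy cannot be lowered in from above; its 48 high rim runs under them with 6 mm to spare.
- catch (a joint): Drop catch of the empty lane: bent rod yoke, an arm along the outside of each cheek. rad; 0 = down, grows as the toes rise (to 0.5). Falls by its own weight, about 1 N at the toes. A rim coming up under the toes to height 48 lifts it to about 0.16. Once the caddy's trailing end is past x = -15 it drops behind it.
- catch_pivot (a point): Hinge line of that catch, x = 118, height 31. Level with the toes at rest, so pushing on the toes along x does not raise them, it jams; they must be raised from below.
- catch_toes (a point): Midpoint between the catch's two red toes, round fingers 10 thick lying across the mouth from y = +-54 in to +-30, the middle 60 mm open. Rises with the catch. At rest x = -22, height 31: toes span x = -27 to -17, undersides 26 above the floor line.
- stop: Fixed nut plate on the lane's back wall, origin at x = 172, height 32. Its hand-set screw carries a black rubber bumper, 24 across, its face anywhere from x = 129 to 159, as last set, not reported: feel for it. It gives 1 mm per 8 N; over 12 N would shift its setting. A caddy on it has its centre at x = 59 to 89; let go, it rolls back by itself onto the toes, to x = 53.
- caddy_full: Dark red caddy of the same size, loose, already caught in the other lane.
- runner_full: The other, occupied lane, just like the empty one, at 120 mm between centres on either side of it. Frame as runner.
- catch_full (a joint): Catch of the other lane, rad, 0 = down.
- pliers: Revolving hole-punch pliers lying on the bench, blue and black handles, 200 long, 80 wide, 24 high; origin on the bench mid-length, x towards the punch head.
- jar: Glass jar of brass rivets, 60 across, 74 high; origin at its foot.
- mallet: Mallet lying on the bench, white head 48 across (towards its x) on a wooden handle, 210 long; origin on the bench below its middle.

How it is judged:
By the outcome, as a careful person would: the job done as asked, in the order asked, and still so for the second after the job is handed in, with the robot touching nothing.
It also fails if it takes over 61 s, if anything falls off the work surface, if the arm or the gripper's body presses on something with over 40 N, if the wrist force passes 120 N, or if a joint passes its speed limit or range.

ROBOT

A 6-joint arm with a two-finger parallel gripper is mounted at the origin on the work surface. World frame = base frame: x ahead of the robot, y to its left, z up, the work surface at z = 0. Lengths are in m, angles in degrees, forces in N, time in s.
With the tool pointing down it reaches from about 0.325 to 0.775 m from the base axis. Payload 5.5 kg.
Tool frame: the origin (TCP) lies midway between the tips of the shut fingers; the grasp point (between the pads) lies 19 mm behind it; z points along the fingers, y is the line along which they close (so a half turn about z gives the same grasp; the last joint's range is limited). The gripper opens to 85 mm and grips with 20 to 120 N. Pads are 22 mm wide; open, the fingers measure 114 mm over their backs; the gripper's body (76 mm by 85 mm) begins 54 mm behind the grasp point. The pads swing forward as they close: fully open they stand 13 mm farther back than shut.
Start: joints at [60.579, 5.22, 70.514, -0, 104.267, -3.249], TCP at [0.265, 0.538, 0.231] pointing down, gripper open.
Joint ranges: [-164.24, 164.24], [-49.07, 125.15], [9.68, 141.18], [-86.29, 266.29], [3.28, 154.24], [-151.56, 151.56]. Speed limits (degrees/s): [147.25, 147.25, 172.46, 180, 180, 180].

INTERFACE

Orientations are given as [roll, pitch, yaw] about the fixed x, y, z axes, in that order (R = Rz(yaw) Ry(pitch) Rx(roll)).
In Python, from rig import r, optics gives the robot as it stands (r), with the cameras (optics).
- The arm moves only by the shell command python3 inch.py 'ROWS'. ROWS is rows parted by semicolons, their numbers by spaces, 1 to 20 of them, each of 7 numbers: the opening from 0.0 (shut) to 1.0 (fully open), then dx, dy, dz in m, then a rotation vector rx, ry, rz in degrees; each row shifts and turns the commanded pose from where the row before left it, along the tool's axes as they then stand; what a row does not reach is not made up. A row lasts 1/12 s, in which the tool goes at most 0.0417 m and 7.16 degrees, less where a joint would pass 70% of its speed; a pose out of reach is approached as far as the arm can. The fingers move at their own pace and stop on an object; the grip force is fixed at half the most. Time passes only in rows, so rows that do not move let the fingers close. It prints the time, the measured TCP pose, the force, the opening and the grip force at its end.
- r.get_obs(): the state, without advancing time (a new reading comes with each control period).
- optics.snapshot(name): name is "scene" or "top" or "wrist"; returns the picture (400x640x3 uint8, red, green, blue); there is no depth.
- optics.get_calibration(name): a dict with "fx", "fy", "cx", "cy" (pixels), "extrinsics" (4x4, takes a point from world to camera coordinates). Camera axes: x right, y up, looking along -z (the intrinsics and any distortion apply to the point x, -y, -z); pixel columns grow to the right and rows downward; lengths in m; the calibration is good to about 2 mm. The wrist camera is an equidistant fisheye: a pixel r from the principal point sees the ray r / f radians off the axis. A picture is of the moment at which its call begins: read the wrist's pose just before it. get_calibration takes no time and is no camera call; for the wrist camera it gives the pose at the moment of the call.
- r.close_job(): hands the job in; it is judged then, once.
The state is a dict: "clock": time; "qpos": joint angles; "joint_velocities": joint speeds; "tau": joint torques, N m; "position": TCP position; "tcp_rot": TCP orientation; "force": force on the tool from outside, world axes, zero at the start; "torque": the same for the moment, N m; "finger_gap": opening from 0.0 (shut) to 1.0 (fully open); "finger_force": force on a finger pad.
Only numpy, scipy, OpenCV 4.12 (cv2) and the standard library are available. Lean on these libraries where they do the work, as an engineer would, in place of code of your own. Each camera call takes 0.05 s, during which the arm holds its last target. There are 200 camera calls.

## Working session

There is one attempt and no reset: what is moved stays moved. The work goes in short steps, Python scripts to look and compute and a shell command to move; the robot and the scene stay as the last step left them, time stands still between calls to the robot, and variables do not carry over. Pictures are saved under pics/ and viewed, at most 14 in all, crops included, and the job is handed in when it is done.

```bash
ls; mkdir -p pics
python3 - <<'E'
from rig import r, optics
import cv2,numpy as np
np.set_printoptions(precision=4,suppress=True)
for n in ("scene","top","wrist"):
    c=optics.get_calibration(n); print(n,{k:v for k,v in c.items() if k!='extrinsics'}); print(np.array(c['extrinsics']))
    im=optics.snapshot(n); cv2.imwrite(f"pics/{n}0.png",im[:,:,::-1])
o=r.get_obs(); print(o)
E
```

```text
inch.py
pics
rig.py
scene {'fx': 369.7285078413277, 'fy': 369.7285078413277, 'cx': 311.2158288803753, 'cy': 194.15971745846923}
[[ 0.7476  0.6637 -0.0239 -0.3635]
 [-0.3682  0.4441  0.8168  0.124 ]
 [ 0.5527 -0.6019  0.5764 -1.418 ]
 [ 0.      0.      0.      1.    ]]
top {'fx': 457.69897309938574, 'fy': 457.69897309938574, 'cx': 324.3073939161964, 'cy': 195.23236975601}
[[-0.0144 -0.9999  0.0061 -0.0709]
 [ 0.9965 -0.0139  0.0821 -0.5508]
 [-0.0821  0.0073  0.9966 -1.4178]
 [ 0.      0.      0.      1.    ]]
wrist {'fx': 309.70691628693146, 'fy': 309.70691628693146, 'cx': 314.0908482874207, 'cy': 205.7468508367059}
[[ 0.4404  0.8978 -0.0012 -0.5994]
 [-0.8641  0.4235 -0.272   0.0372]
 [-0.2437  0.1208  0.9623 -0.3786]
 [ 0.      0.      0.      1.    ]]
{'clock': 0.15, 'qpos': array([ 60.5787,   5.2546,  70.5668,  -0.0003, 104.266 ,  -3.2475]), 'joint_velocities': array([ 0.0734, -0.0842, -0.1198,  0.0457, -0.012 , -0.0508]), 'tau': array([  0.0015, -45.9369, -41.8527,  -0.0001,   0.0096,   0.    ]), 'position': array([0.2645, 0.5383, 0.2304]), 'tcp_rot': array([-179.9127,   -0.0047,  153.8262]), 'force': array([0.2973, 0.3231, 0.3691]), 'torque': array([-0.054 ,  0.0113,  0.0236]), 'finger_force': 0.0, 'finger_gap': 1.0027031072889843}
```

View pics/scene0.png

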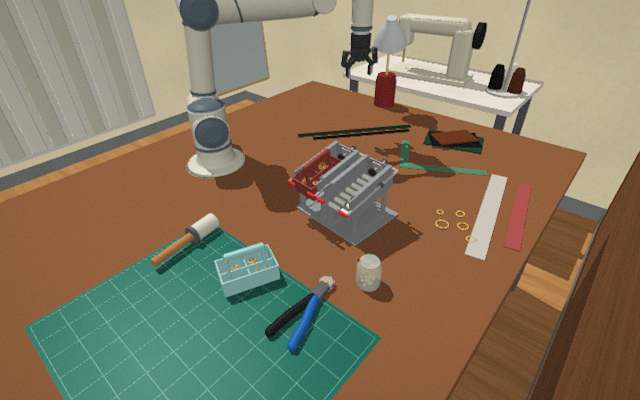

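View pics/top0.png

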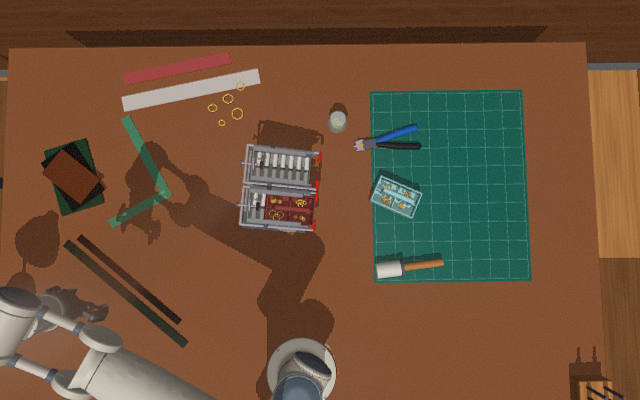

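The scene view shows the caddy at about (247,270) and the rack at (345,190), with its mouth facing the camera. In the top view the empty lane is the upper one at (285,165), the mouth is on the right at x≈318, and the caddy is at (397,196).

Run:
```python
import cv2,numpy as np
im=cv2.imread("pics/top0.png")
c=cv2.resize(im[130:250,232:432],None,fx=4,fy=4,interpolation=cv2.INTER_CUBIC); cv2.imwrite("pics/topc.png",c)
im=cv2.imread("pics/scene0.png")
c=cv2.resize(im[135:300,205:410],None,fx=3.6,fy=3.6,interpolation=cv2.INTER_CUBIC); cv2.imwrite("pics/scenec.png",c)
```

```text
(no output)
```

View pics/topc.png

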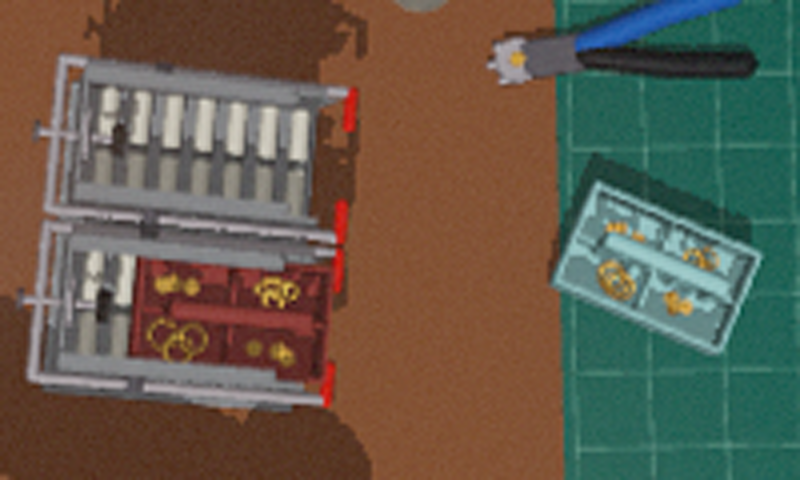

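View pics/scenec.png

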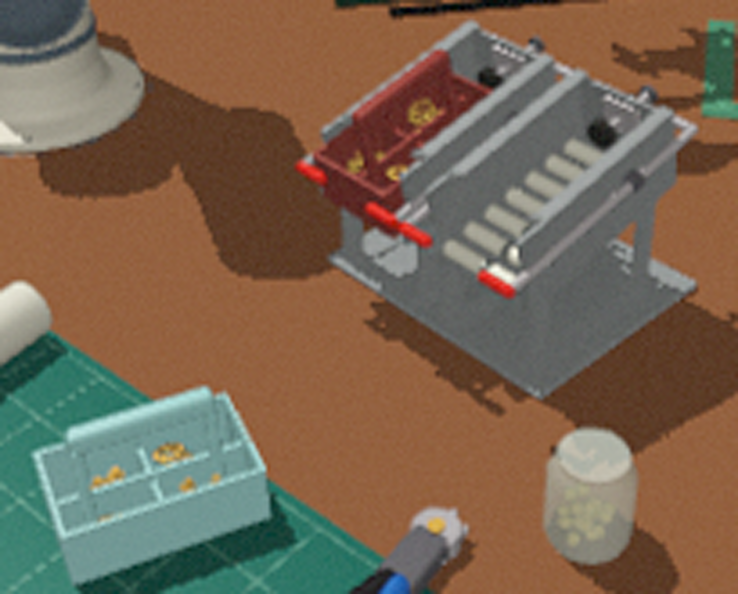

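The crops show the empty lane's red toes at about (350,110) and (341,222), the caddy rim corners at (600,182), (762,255), (718,355) and (552,285), and the bar from (610,240) to (728,285).

```bash
cat > h.py <<'E'
from rig import r, optics
import cv2,numpy as np
from scipy.spatial.transform import Rotation as Ro
np.set_printoptions(precision=4,suppress=True)
def rays(cal,uv,fish=False):
    uv=np.atleast_2d(np.array(uv,float)); E=np.array(cal['extrinsics'])
    x=(uv[:,0]-cal['cx'])/cal['fx']; y=(uv[:,1]-cal['cy'])/cal['fy']
    if fish:
        t=np.hypot(x,y); s=np.where(t>1e-9,np.sin(t)/np.maximum(t,1e-9),1); d=np.c_[x*s,-y*s,-np.cos(t)]
    else: d=np.c_[x,-y,-np.ones_like(x)]
    R=E[:3,:3]; return -R.T@E[:3,3], d@R
def plane(cal,uv,z,fish=False):
    o,d=rays(cal,uv,fish); return o+d*((z-o[2])/d[:,2])[:,None]
def proj(cal,P,fish=False):
    E=np.array(cal['extrinsics']); p=np.atleast_2d(P)@E[:3,:3].T+E[:3,3]; x,y,z=p[:,0],-p[:,1],-p[:,2]
    if fish:
        n=np.hypot(x,y); t=np.arctan2(n,z); x=x/n*t; y=y/n*t
    else: x=x/z; y=y/z
    return np.c_[cal['fx']*x+cal['cx'],cal['fy']*y+cal['cy']]
def comps(m,minA=8):
    n,l,s,c=cv2.connectedComponentsWithStats(m.astype(np.uint8)); return [(l==i,s[i],c[i]) for i in range(1,n) if s[i,4]>=minA]
def red(hsv): return ((hsv[...,0]<6)|(hsv[...,0]>174))&(hsv[...,1]>200)&(hsv[...,2]>150)
def aqua(hsv): return (hsv[...,0]>82)&(hsv[...,0]<100)&(hsv[...,1]>30)&(hsv[...,1]<140)&(hsv[...,2]>110)
E
python3 - <<'E'
from h import *
cal=optics.get_calibration("top")
im=cv2.imread("pics/top0.png"); hsv=cv2.cvtColor(im,cv2.COLOR_BGR2HSV)
for m,s,c in comps(red(hsv)):
    v,u=np.nonzero(m); print("red",s,c,plane(cal,c,0.119)[0], plane(cal,[[u.mean(),v.min()-.5],[u.mean(),v.max()+.5]],.119)[:,:2].ravel())
for m,s,c in comps(aqua(hsv),100):
    print("aqua",s,c)
    cn=max(cv2.findContours(m.astype(np.uint8),0,2)[0],key=cv2.contourArea)
    rc=cv2.minAreaRect(cn); b=cv2.boxPoints(rc); P=plane(cal,b,.048); print(rc,P, P.mean(0), np.linalg.norm(P-np.roll(P,1,0),axis=1))
bar=np.array([[605,240],[730,288]])/4+[232,130]
P=plane(cal,bar,.094);print("bar",P,P.mean(0),np.degrees(np.arctan2(*(P[1]-P[0])[1::-1])),np.linalg.norm(P[1]-P[0]))
E
```

```text
red [318 152   3  11  27] [319.0741 157.5926] [ 0.6537 -0.0642  0.119 ] [ 0.672  -0.0644  0.6391 -0.064 ]
red [316 180   3  11  26] [316.9615 184.5769] [ 0.5736 -0.0569  0.119 ] [ 0.5887 -0.0571  0.5561 -0.0567]
red [315 192   3  11  21] [316.1905 196.7143] [ 0.5378 -0.0541  0.119 ] [ 0.5532 -0.0543  0.5208 -0.0539]
red [312 221   4  11  22] [313.6364 226.    ] [ 0.4522 -0.0456  0.119 ] [ 0.4682 -0.0458  0.4361 -0.0454]
aqua [ 370  175   53   44 1052] [395.4924 197.2281]
((395.4310302734375, 198.17242431640625), (46.609527587890625, 32.31098937988281), 21.801406860351562) [[ 0.5171 -0.2125  0.048 ]
 [ 0.6099 -0.2518  0.048 ]
 [ 0.554  -0.3847  0.048 ]
 [ 0.4618 -0.3447  0.048 ]] [ 0.5357 -0.2984  0.048 ] [0.1433 0.1008 0.1441 0.1006]
bar [[ 0.5572 -0.2551  0.094 ]
 [ 0.5199 -0.3477  0.094 ]] [ 0.5385 -0.3014  0.094 ] -111.95017726411142 0.09989762597859102
```

```bash
python3 - <<'E'
from h import *
o=r.get_obs(); R=Ro.from_euler('xyz',o['tcp_rot'],degrees=True).as_matrix(); E=np.array(optics.get_calibration('wrist')['extrinsics'])
C=-E[:3,:3].T@E[:3,3]; print("cam in tool",R.T@(C-o['position']),"look",R.T@-E[2,:3])
E
python3 inch.py '1 0 0 0 0 0 6.91;1 0 0 0 0 0 6.91;1 0 0 0 0 0 6.91;1 0 0 0 0 0 6.91;1 0 0 0 0 0 6.91;1 0 0 0 0 0 6.91;1 0 0 0 0 0 6.91;1 0 0 0 0 0 6.91;1 0 0 0 0 0 6.91;1 0 0 0 0 0 6.91'
```

```text
cam in tool [ 0.0676 -0.0002 -0.1434] look [-0.2721  0.0008  0.9623]
clock: 0.98
position: [0.2646, 0.5384, 0.2308]
tcp_rot: [-180.0, 0.0, 84.4]
force: [0.1, 0.2, 0.3]
finger_gap: 1.002
finger_force: 0.0
```

```bash
python3 inch.py '1 -.029 .022 -.004 0 0 0;1 -.029 .022 -.004 0 0 0;1 -.029 .022 -.004 0 0 0;1 -.029 .022 -.004 0 0 0;1 -.029 .022 -.004 0 0 0;1 -.029 .022 -.004 0 0 0;1 -.029 .022 -.004 0 0 0;1 -.029 .022 -.004 0 0 0;1 -.029 .022 -.004 0 0 0;1 -.029 .022 -.004 0 0 0;1 -.029 .022 -.004 0 0 0;1 -.029 .022 -.004 0 0 0;1 -.029 .022 -.004 0 0 0;1 -.029 .022 -.004 0 0 0;1 -.029 .022 -.004 0 0 0;1 -.029 .022 -.004 0 0 0;1 -.029 .022 -.004 0 0 0;1 -.029 .022 -.004 0 0 0;1 0 0 0 0 0 0;1 0 0 0 0 0 0'
python3 - <<'E'
from h import *
import pickle
cal=optics.get_calibration('wrist'); im=optics.snapshot('wrist'); pickle.dump((cal,im),open('w1.pkl','wb'))
print(r.get_obs()['position'],r.get_obs()['tcp_rot'])
cv2.imwrite('pics/w1.png',cv2.cvtColor(im,cv2.COLOR_RGB2BGR))
E
```

```text
clock: 2.65
position: [0.6115, -0.0194, 0.3018]
tcp_rot: [-179.9, -0.0, 84.5]
force: [0.2, 0.1, 0.2]
finger_gap: 0.997
finger_force: 0.0
[ 0.611  -0.0181  0.3023] [-179.8964   -0.0223   84.6551]
```

View pics/w1.png

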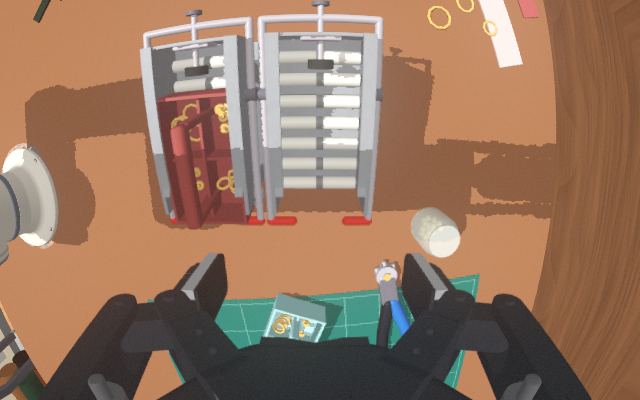

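The wrist view shows the empty lane, with its toes at (282,220) and (357,220), rollers at u 280–360, the bumper at (320,63), and the caddy behind the fingers at (297,320).

```bash
cat >> h.py <<'E'
TH=.21
def runnerR(yaw): return Ro.from_euler('ZY',[yaw,-np.degrees(TH)],degrees=True).as_matrix()  # columns x in, y, z
def lanept(cal,uv,O,R,h,fish=True):
    o,d=rays(cal,uv,fish); n=R[:,2]; t=((O-o)@n+h)/(d@n); return ((o+d*t[:,None])-O)@R
E
python3 - <<'E'
from h import *
import pickle
cal,im=pickle.load(open('w1.pkl','rb')); hsv=cv2.cvtColor(im,cv2.COLOR_RGB2HSV)
ends=[]
for m,s,c in comps(red(hsv)&(np.arange(400)[:,None]>205)&(np.arange(400)[:,None]<235),10):
    v,u=np.nonzero(m); P=plane(cal,[c,[u.min()-.5,c[1]],[u.max()+.5,c[1]]],.117,True); print(s,c,P[:,:2].ravel()); ends.append(P)
# empty lane = the two rightmost
ends.sort(key=lambda P:P[0,0]); a,b=ends[-2],ends[-1]
mid=(a[0]+b[0])/2; inner=(a[2]+b[1])/2; print("mid",mid,inner,"sep",np.linalg.norm(a[0]-b[0]),"inner sep",np.linalg.norm(a[2]-b[1]))
yv=a[0]-b[0]; yaw=np.degrees(np.arctan2(yv[1],yv[0]))-90; print("yaw",yaw)
R=runnerR(yaw); O=mid-R@[-.022,0,.031]; print("O",O)
# lips: walk rows, find bright rollers' span
g=im.astype(int).min(2)
for v in range(40,190,6):
    row=g[v]; w=np.nonzero(row[300:375]>200)[0]
    gy=np.abs(np.diff(cv2.GaussianBlur(im[v:v+1].astype(np.float32),(5,1),0).mean(2)[0])); l=262+np.argsort(gy[262:300])[-1]; rr=345+np.argsort(gy[345:372])[-1]
    L=lanept(cal,[[l+.5,v],[rr+.5,v]],O,R,.055); print(v,l,rr,L[:,:2].ravel(),L[:,1].mean())
E
```

```text
Traceback (most recent call last):
IndexError: list index out of range
```

```bash
cat > m1.py <<'E'
from h import *
import pickle,sys
cal,im=pickle.load(open(sys.argv[1],'rb')); hsv=cv2.cvtColor(im,cv2.COLOR_RGB2HSV)
print(hsv[220,282],hsv[220,357])
rd=((hsv[...,0]<8)|(hsv[...,0]>172))&(hsv[...,1]>170)&(hsv[...,2]>140)
vv=np.arange(400)[:,None]
ends=[]
for m,s,c in comps(rd&(vv>205)&(vv<235),10):
    v,u=np.nonzero(m); P=plane(cal,[c,[u.min()-.5,c[1]],[u.max()+.5,c[1]]],.117,True); print(s,c,P[:,:2].ravel()); ends.append(P)
ends.sort(key=lambda P:P[0,0]); a,b=ends[-2],ends[-1]
mid=(a[0]+b[0])/2; inner=(a[2]+b[1])/2; print("mid",mid,inner,"sep",np.linalg.norm(a[0]-b[0]),"inner sep",np.linalg.norm(a[2]-b[1]))
yv=a[0]-b[0]; yaw=np.degrees(np.arctan2(yv[1],yv[0]))-90; print("yaw",yaw)
R=runnerR(yaw); O=mid-R@[-.022,0,.031]; print("O",O)
for v in range(40,190,8):
    gy=np.abs(np.diff(cv2.GaussianBlur(im[v:v+1].astype(np.float32),(5,1),0).mean(2)[0])); l=262+np.argsort(gy[262:300])[-1]; rr=345+np.argsort(gy[345:372])[-1]
    L=lanept(cal,[[l+.5,v],[rr+.5,v]],O,R,.055); print(v,l,rr,L[:,:2].ravel(),L[:,1].mean())
E
python3 m1.py w1.pkl
```

```text
[  2 183 212] [  2 182 212]
[248 217  17   8  94] [254.9255 221.0106] [ 0.5417 -0.0554  0.533  -0.0546  0.5527 -0.0564]
[268 217  29   8 186] [283.0161 220.586 ] [ 0.5737 -0.0577  0.5562 -0.0562  0.5888 -0.0591]
[343 217  29   8 188] [355.3511 220.6383] [ 0.6546 -0.0654  0.6401 -0.064   0.673  -0.0673]
[170 218   7   6  24] [173.2917 220.75  ] [ 0.4395 -0.0466  0.4342 -0.0462  0.4439 -0.047 ]
mid [ 0.6142 -0.0616  0.117 ] [ 0.6145 -0.0616  0.117 ] sep 0.08120611041954519 inner sep 0.05150070086765857
yaw 84.56439554912635
O [ 0.6168 -0.0337  0.0913]
40 277 363 [ 0.1684  0.0367  0.1689 -0.0363] 0.0001759362785041102
48 277 363 [ 0.1613  0.0368  0.1618 -0.0365] 0.00015700413530592497
56 262 360 [ 0.1547  0.0499  0.1545 -0.0341] 0.007940263183489414
64 278 362 [ 0.147   0.0362  0.1475 -0.036 ] 0.00011528197189731096
72 278 362 [ 0.1399  0.0364  0.1403 -0.0362] 8.869137118599699e-05
80 263 359 [ 0.1332  0.0497  0.1331 -0.0338] 0.007974708570054993
88 278 359 [ 0.1256  0.0367  0.1259 -0.034 ] 0.001356126153242248
96 265 358 [ 0.1187  0.0485  0.1186 -0.0334] 0.007555055749718025
104 264 358 [ 0.1115  0.0497  0.1114 -0.0336] 0.008019298798096416
112 279 361 [ 0.1038  0.0365  0.1041 -0.0366] -8.141748686616573e-05
120 262 358 [ 0.0968  0.0522  0.0966 -0.0342] 0.008972623164139496
128 262 357 [ 0.0893  0.0525  0.0891 -0.0336] 0.009459103489668871
136 262 357 [ 0.0817  0.0529  0.0816 -0.034 ] 0.009493412453389569
144 262 356 [ 0.074   0.0534  0.0739 -0.0334] 0.009995958712733701
152 267 356 [ 0.0661  0.0491  0.0661 -0.0338] 0.007669752002063938
160 282 356 [ 0.058   0.0353  0.0582 -0.0342] 0.000570914631246526
168 263 355 [ 0.0501  0.0539  0.0501 -0.0336] 0.010129961034365708
176 264 354 [ 0.0418  0.0535  0.0418 -0.0331] 0.010177184514097277
184 283 354 [ 0.0333  0.0353  0.0334 -0.0336] 0.0008926870243758135
```

```bash
python3 inch.py '1 0 0 0 0 0 5.7;1 0 0 0 0 0 5.7;1 0 0 0 0 0 5.7;1 -.0321 .0044 .005 0 0 0;1 -.0321 .0044 .005 0 0 0;1 -.0321 .0044 .005 0 0 0;1 -.0321 .0044 .005 0 0 0;1 -.0321 .0044 .005 0 0 0;1 -.0321 .0044 .005 0 0 0;1 -.0321 .0044 .005 0 0 0;1 -.0321 .0044 .005 0 0 0;1 -.0321 .0044 .005 0 0 0;1 0 0 0 0 0 0;1 0 0 0 0 0 0;1 0 0 0 0 0 0'
python3 - <<'E'
from h import *
import pickle
cal=optics.get_calibration('wrist'); o=r.get_obs(); im=optics.snapshot('wrist'); pickle.dump((cal,im),open('w2.pkl','wb'))
print(o['position'],o['tcp_rot'])
cv2.imwrite('pics/w2.png',cv2.cvtColor(im,cv2.COLOR_RGB2BGR))
hsv=cv2.cvtColor(im,cv2.COLOR_RGB2HSV)
for m,s,c in comps(aqua(hsv),300):
    cn=max(cv2.findContours(m.astype(np.uint8),0,2)[0],key=cv2.contourArea); rc=cv2.minAreaRect(cn); print(s,c,rc)
E
```

```text
clock: 3.95
position: [0.5379, -0.2984, 0.2587]
tcp_rot: [180.0, -0.0, 67.7]
force: [0.7, 0.5, -0.1]
finger_gap: 1.001
finger_force: 0.0
[ 0.5379 -0.2984  0.2587] [179.9804  -0.0388  67.7011]
[  158    89   373   255 23982] [300.3035 195.159 ] ((356.460693359375, 208.9926300048828), (221.7670135498047, 345.8409423828125), 65.6181869506836)
```

View pics/w2.png

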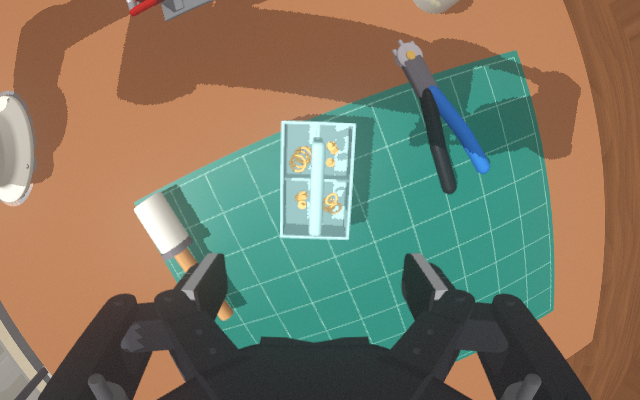

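The caddy is fully visible, with rim corners at about (281,121), (355,123), (350,240) and (279,238), and the bar runs from (318,142) to (316,235).

Run:
```python
from h import *
import pickle
cal,im=pickle.load(open('w2.pkl','rb')); hsv=cv2.cvtColor(im,cv2.COLOR_RGB2HSV)
P=plane(cal,[[281,121],[355.5,123],[350,240],[279,238]],.048,True); print(P,P.mean(0)); 
print("sides",np.linalg.norm(P-np.roll(P,1,0),axis=1))
ang=lambda d:np.degrees(np.arctan2(d[1],d[0])); print("yaw",ang(P[1]-P[2]),ang(P[0]-P[3]),ang(P[1]-P[0])+90,ang(P[2]-P[3])+90)
# bar: brightest aqua columns per row
for v in range(146,234,8):
    g=cv2.GaussianBlur(im[v:v+1].astype(np.float32),(3,1),0).mean(2)[0]; gr=np.diff(g); l=303+np.argmax(gr[303:316]); rr=317+np.argmin(gr[317:330]); Q=plane(cal,[[(l+rr)/2+.5,v]],.094,True)[0]; print(v,l,rr,Q[:2])
```

```text
[[ 0.5306 -0.2212  0.048 ]
 [ 0.608  -0.2552  0.048 ]
 [ 0.5519 -0.3854  0.048 ]
 [ 0.4717 -0.3497  0.048 ]] [ 0.5406 -0.3029  0.048 ]
sides [0.1413 0.0846 0.1418 0.0878]
yaw 66.6781272317481 65.39008151951057 66.32498083944972 65.9952689480991
146 311 323 [ 0.5588 -0.2601]
154 308 322 [ 0.554  -0.2668]
162 310 322 [ 0.5518 -0.2746]
170 310 321 [ 0.5483 -0.282 ]
178 310 322 [ 0.5457 -0.2897]
186 307 321 [ 0.5407 -0.2966]
194 306 321 [ 0.537  -0.3042]
202 306 321 [ 0.5338 -0.312 ]
210 306 320 [ 0.5301 -0.3198]
218 309 319 [ 0.5277 -0.3283]
226 308 320 [ 0.5244 -0.3365]
```

```bash
python3 inch.py '1 -.0028 .0025 0 0 0 1.6;1 0 0 .028 0 0 0;1 0 0 .028 0 0 0;1 0 0 .028 0 0 0;1 0 0 .028 0 0 0;1 0 0 .028 0 0 0;1 0 0 .025 0 0 0;1 0 0 .015 0 0 0;1 0 0 .0117 0 0 0;1 0 0 0 0 0 0;1 0 0 0 0 0 0'
python3 inch.py '0 0 0 0 0 0 0;0 0 0 0 0 0 0;0 0 0 0 0 0 0;0 0 0 0 0 0 0;0 0 0 0 0 0 0;0 0 0 0 0 0 0;0 0 0 0 0 0 0;0 0 0 0 0 0 0;0 0 0 0 0 0 0;0 0 0 0 0 0 0;0 0 0 0 0 0 0;0 0 0 0 0 0 0'
```

```text
clock: 4.92
position: [0.5393, -0.3029, 0.0669]
tcp_rot: [-180.0, -0.0, 66.1]
force: [-0.9, -1.6, 0.7]
finger_gap: 0.998
finger_force: 0.0
clock: 5.92
position: [0.5388, -0.3035, 0.0669]
tcp_rot: [-180.0, 0.0, 66.0]
force: [-3.8, 1.9, 5.2]
finger_gap: 0.151
finger_force: 60.7
```

```bash
cat > tgt.py <<'E'
from h import *
import sys
# usage: tgt.py cx cz [dx]: tool move to bring caddy centre to (cx,0,cz) mm in runner frame
O=np.array([.6168,-.0337,.091]); YAW=84.56; R=runnerR(YAW); RT=R@np.diag([1,-1,-1.])
DX=0.0; DY=0.0; H=.067
def state():
    o=r.get_obs(); T=Ro.from_euler('xyz',o['tcp_rot'],degrees=True).as_matrix(); return o,T
o,T=state(); p=(o['position']-O)@R
print("caddy in runner mm:",(p-[DX,DY,H])*1e3,"force runner",o['force']@R,"rotvec to go",np.degrees(Ro.from_matrix(T.T@RT).as_rotvec()),"gap",o['finger_gap'],'t',o['clock'])
if len(sys.argv)>2:
    g=O+R@(np.array([float(sys.argv[1])/1e3+DX,DY,float(sys.argv[2])/1e3+H])); print("to go in tool axes",T.T@(g-o['position']),"in aligned tool axes",RT.T@(g-o['position']))
E
python3 inch.py '0 0 0 -.005 0 0 0;0 0 0 -.02 0 0 0;0 0 0 -.025 0 0 0;0 0 0 -.025 0 0 0;0 0 0 -.02 0 0 0;0 0 0 -.005 0 0 0;0 0 0 0 0 0 -6.2;0 0 0 0 0 0 -6.2;0 0 0 0 0 0 -6.1;0 0 0 0 4 0;0 0 0 0 4 0;0 0 0 0 4.03 0;0 0 0 0 0 0 0' 2>&1 | tail -7
```

```text
Traceback (most recent call last):
  File "inch.py", line 5, in <module>
    connect(sys.argv[1:4])
    ~~~~~~~^^^^^^^^^^^^^^^
ValueError: setting an array element with a sequence. The requested array has an inhomogeneous shape after 1 dimensions. The detected shape was (13,) + inhomogeneous part.
```

Three rows were one number short, so nothing moved. I'll retype them.

```bash
python3 inch.py '0 0 0 -.005 0 0 0;0 0 0 -.02 0 0 0;0 0 0 -.025 0 0 0;0 0 0 -.025 0 0 0;0 0 0 -.02 0 0 0;0 0 0 -.005 0 0 0;0 0 0 0 0 0 -6.2;0 0 0 0 0 0 -6.2;0 0 0 0 0 0 -6.1;0 0 0 0 0 4 0;0 0 0 0 0 4 0;0 0 0 0 0 4.03 0;0 0 0 0 0 0 0;0 0 0 0 0 0 0'; python3 tgt.py -115 -30
python3 - <<'E'
from h import *
import pickle
cal=optics.get_calibration('wrist'); im=optics.snapshot('wrist'); pickle.dump((cal,im),open('w3.pkl','wb'))
cv2.imwrite('pics/w3.png',cv2.cvtColor(im,cv2.COLOR_RGB2BGR))
E
```

```text
clock: 7.08
position: [0.5382, -0.3042, 0.1638]
tcp_rot: [-179.8, -12.0, 84.4]
force: [0.3, -0.7, -4.4]
finger_gap: 0.149
finger_force: 59.3
caddy in runner mm: [-255.526    52.5478   61.8609] force runner [-1.5771 -0.3192 -4.2116] rotvec to go [-0.1569  0.0011 -0.1782] gap 0.14881355603194754 t 7.0833
to go in tool axes [0.1407 0.0524 0.0917] in aligned tool axes [0.1405 0.0525 0.0919]
```

View pics/w3.png

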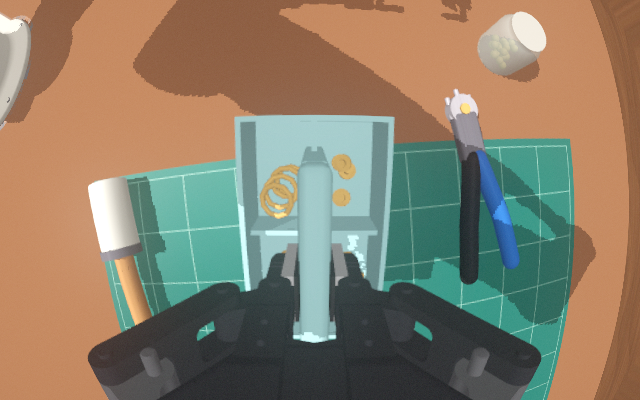

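The caddy is held straight. Its leading rim outer corners are at about (235,117) and (394,118), and the bar's far end is at (315,165).

Run:
```python
from h import *
import pickle
cal,im=pickle.load(open('w3.pkl','rb')); o=r.get_obs(); T=Ro.from_euler('xyz',o['tcp_rot'],degrees=True).as_matrix(); p=o['position']
g=cv2.GaussianBlur(cv2.cvtColor(im,cv2.COLOR_RGB2LAB),(3,3),0).astype(float)[...,1]  # a: aqua vs brown
def edge(prof,lo,hi): d=np.abs(np.diff(prof[lo:hi])); return lo+np.argmax(d)+.5
uv=[[u,edge(g[:,u],100,135)] for u in range(250,385,15)]
L=[[edge(g[v],220,250),v] for v in (122,126,130,134)]; Rr=[[edge(g[v],380,408),v] for v in (122,126,130,134)]
def tool(uv,zt):
    c,d=rays(cal,uv,True); c=(c-p)@T; d=d@T; return c+d*((zt-c[2])/d[:,2])[:,None]
print("front",tool(uv,.019)[:,:2]); print("L",tool(L,.019)[:,:2],"R",tool(Rr,.019)[:,:2])
```

```text
front [[ 0.071  -0.0324]
 [ 0.0713 -0.0244]
 [ 0.0711 -0.0166]
 [ 0.0709 -0.0088]
 [ 0.0709 -0.001 ]
 [ 0.0709  0.0067]
 [ 0.0709  0.0145]
 [ 0.0711  0.0223]
 [ 0.0708  0.0302]]
L [[ 0.068  -0.0415]
 [ 0.0658 -0.041 ]
 [ 0.0637 -0.041 ]
 [ 0.0615 -0.0411]] R [[0.0679 0.043 ]
 [0.0657 0.043 ]
 [0.0636 0.0431]
 [0.0615 0.0431]]
```

```bash
python3 inch.py '0 .02 .0075 .005 0 0 -.1;0 .02 .0075 .008 0 0 0;0 .02 .0075 .01 0 0 0;0 .02 .0075 .01 0 0 0;0 .02 .0075 .01 0 0 0;0 .02 .0075 .01 0 0 0;0 .01 .0075 .01 0 0 0;0 0 0 .008 0 0 0;0 0 0 0 0 0 0;0 0 0 0 0 0 0'; python3 tgt.py -115 -30
```

```text
clock: 7.97
position: [0.6039, -0.1672, 0.1232]
tcp_rot: [-179.9, -12.0, 84.6]
force: [-0.6, 0.3, -4.4]
finger_gap: 0.151
finger_force: 59.3
caddy in runner mm: [-124.4406    0.1515   -7.5654] force runner [-0.6792  0.6187 -4.3292] rotvec to go [-0.1035  0.0452  0.0669] gap 0.15142036182676538 t 7.9667
to go in tool axes [0.0095 0.0002 0.0224] in aligned tool axes [0.0094 0.0002 0.0224]
```

Run:
```python
from h import *
import pickle
o=r.get_obs(); cal=optics.get_calibration('wrist'); im=optics.snapshot('wrist'); pickle.dump((cal,im,o),open('w4.pkl','wb'))
cv2.imwrite('pics/w4.png',cv2.cvtColor(im,cv2.COLOR_RGB2BGR))
```

```text
(no output)
```

View pics/w4.png

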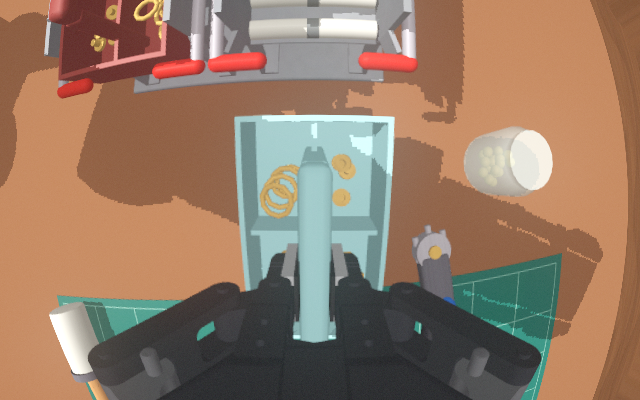

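The toes now sit just ahead of the held caddy, the left one at u 209–267 and the right one at u 359–417 (v≈62), with the leading rim at v≈118.

Run:
```python
from h import *
import pickle
cal,im,o=pickle.load(open('w4.pkl','rb')); T=Ro.from_euler('xyz',o['tcp_rot'],degrees=True).as_matrix(); p=o['position']
hsv=cv2.cvtColor(im,cv2.COLOR_RGB2HSV); rd=((hsv[...,0]<8)|(hsv[...,0]>172))&(hsv[...,1]>170)&(hsv[...,2]>140)
def tool(uv,zt):
    c,d=rays(cal,uv,True); c=(c-p)@T; d=d@T; return c+d*((zt-c[2])/d[:,2])[:,None]
vv=np.arange(400)[:,None]; cs=[]
for m,s,c in comps(rd&(vv>48)&(vv<80),60):
    if c[0]<206: continue
    v,u=np.nonzero(m); q=tool([c,[u.min()-.5,v[u<u.min()+3].mean()],[u.max()+.5,v[u>u.max()-3].mean()]],.0284); print(s,c,q[:,:2].ravel()); cs.append(q)
cs.sort(key=lambda q:q[0,1]); a,b=cs
print("mid c",(a[0]+b[0])/2,"inner",(a[2]+b[1])/2,"outer",(a[1]+b[2])/2,"angle",np.degrees(np.arctan2(*(b[0]-a[0])[:2])))
g=cv2.GaussianBlur(cv2.cvtColor(im,cv2.COLOR_RGB2LAB),(3,3),0).astype(float)[...,1]
edge=lambda f,lo,hi: lo+np.argmax(np.abs(np.diff(f[lo:hi])))+.5
L=[[edge(g[v],220,250),v] for v in (122,126,130,134,138)]; Q=[[edge(g[v],380,408),v] for v in (122,126,130,134,138)]
print("rim y",tool(L,.019)[:,1],tool(Q,.019)[:,1])
F=tool([[u,edge(g[:,u],105,130)] for u in range(245,390,12)],.019); print("front x",F[:,0],"angle",np.degrees(np.polyfit(F[:,1],F[:,0],1)[0]))
```

```text
[208  53  57  19 683] [237.2211  61.9751] [ 0.1031 -0.0415  0.1035 -0.0592  0.1037 -0.026 ]
[359  54  59  17 428] [396.2477  62.5234] [0.103  0.0471 0.1024 0.0256 0.1037 0.0597]
mid c [0.103  0.0028 0.0284] inner [ 0.1031 -0.0002  0.0284] outer [0.1036 0.0003 0.0284] angle -0.017543316135464095
rim y [-0.0415 -0.0415 -0.041  -0.0411 -0.0411] [0.0439 0.0434 0.0435 0.0435 0.0436]
front x [0.0719 0.0722 0.072  0.0718 0.0717 0.0717 0.0717 0.0717 0.0718 0.0719
 0.0721 0.0718 0.0721] angle 0.011513940145009704
```

```bash
sed -i 's/DX=0.0; DY=0.0/DX=-.0012; DY=.0013/' tgt.py; python3 inch.py '0 .004 -.0006 .007 0 0 0;0 .004 -.0006 .008 0 0 0;0 0 0 .0075 -.1 0 0;0 0 0 0 0 0 0;0 0 0 0 0 0 0;0 0 0 0 0 0 0'; python3 tgt.py -81 -30
```

```text
clock: 8.52
position: [0.6044, -0.1546, 0.1038]
tcp_rot: [179.9, -12.0, 84.6]
force: [0.7, 0.7, -4.6]
finger_gap: 0.148
finger_force: 59.3
caddy in runner mm: [-115.0274   -0.4421  -29.0946] force runner [-0.2516 -0.6665 -4.6877] rotvec to go [0.0999 0.0061 0.0558] gap 0.14799259913480375 t 8.5167
to go in tool axes [ 0.034  -0.0004  0.0009] in aligned tool axes [ 0.034  -0.0004  0.0009]
```

```bash
python3 inch.py '0 .004 -.0004 .001 0 0 0;0 .006 0 0 0 0 0;0 .006 0 0 0 0 0;0 .006 0 0 0 0 0;0 .006 0 0 0 0 0;0 .006 0 0 0 0 0;0 0 0 0 0 0 0;0 0 0 0 0 0 0;0 0 0 0 0 0 0'; python3 tgt.py -81 2
python3 - <<'E'
from h import *
import pickle
im=optics.snapshot('wrist'); im2=optics.snapshot('scene')
a=cv2.resize(im[30:190,170:470],None,fx=2,fy=2); b=cv2.resize(im2[140:290,250:430],None,fx=3.3,fy=3.3)
h=min(a.shape[0],320); b=cv2.resize(b,(200*1,167)); 
cv2.imwrite('pics/w5.png',cv2.cvtColor(a,cv2.COLOR_RGB2BGR)); cv2.imwrite('pics/s5.png',cv2.cvtColor(im2,cv2.COLOR_RGB2BGR))
E
```

```text
clock: 9.27
position: [0.6072, -0.1212, 0.11]
tcp_rot: [179.9, -12.0, 84.6]
force: [-0.1, -0.4, -5.3]
finger_gap: 0.155
finger_force: 59.4
caddy in runner mm: [-80.9094  -0.074  -30.0704] force runner [-1.4793  0.0421 -5.1077] rotvec to go [0.1057 0.0213 0.076 ] gap 0.15458551787900995 t 9.2667
to go in tool axes [-0.0001 -0.     -0.0321] in aligned tool axes [-0.0001 -0.0001 -0.0321]
```

View pics/w5.png

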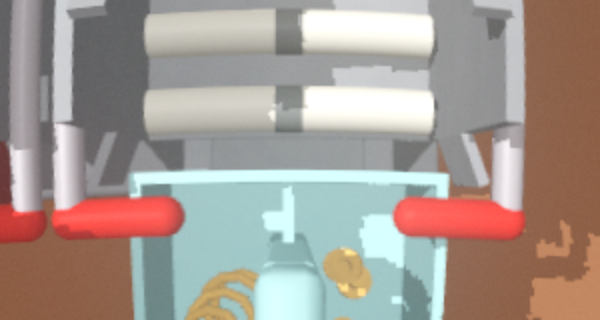

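The toes (inner ends at u 185 and 395 in the crop) lie over the tray just behind its leading rim (u 131–448, v≈175). The caddy is centred, so I'll raise it.

```bash
python3 inch.py '0 0 0 -.003 0 0 0;0 0 0 -.003 0 0 0;0 0 0 -.003 0 0 0;0 0 0 -.003 0 0 0;0 0 0 -.003 0 0 0;0 0 0 -.003 0 0 0;0 0 0 -.003 0 0 0;0 0 0 -.003 0 0 0;0 0 0 -.003 0 0 0;0 0 0 -.003 0 0 0;0 0 0 -.0015 0 0 0;0 0 0 0 0 0 0;0 0 0 0 0 0 0;0 0 0 0 0 0 0'; python3 tgt.py -60 1.5
python3 - <<'E'
from h import *
im=optics.snapshot('wrist'); im2=optics.snapshot('scene')
a=cv2.resize(im[30:190,170:470],None,fx=1.5,fy=1.5); b=cv2.resize(im2[150:250,280:430],(450,300))
cv2.imwrite('pics/w6.png',cv2.cvtColor(np.vstack([a,b]),cv2.COLOR_RGB2BGR))
E
```

```text
clock: 10.53
position: [0.6065, -0.1277, 0.1406]
tcp_rot: [179.9, -12.0, 84.6]
force: [-0.5, -1.0, -5.3]
finger_gap: 0.155
finger_force: 59.4
caddy in runner mm: [-80.9253   0.028    1.2264] force runner [-2.1095  0.382  -4.9439] rotvec to go [0.0934 0.0014 0.0627] gap 0.15452778405825107 t 10.5333
to go in tool axes [ 0.0209  0.0001 -0.0003] in aligned tool axes [ 0.0209  0.     -0.0003]
```

View pics/w6.png

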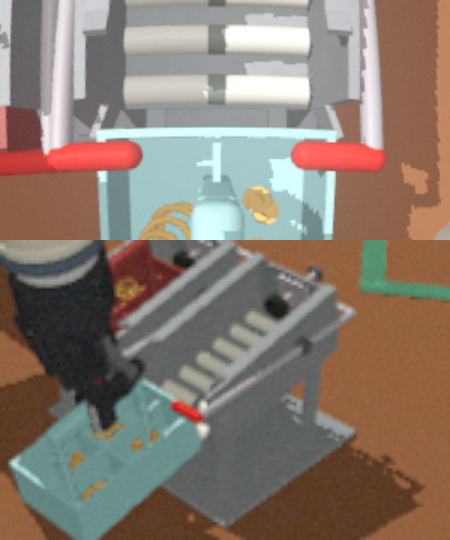

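The toes are up and lying on the caddy rim. Now I'll slide it in, with force checks.

```bash
python3 inch.py '0 .003 0 0 0 0 0;0 .003 0 0 0 0 0;0 .003 0 0 0 0 0;0 .003 0 0 0 0 0;0 .003 0 0 0 0 0;0 .003 0 0 0 0 0;0 .003 0 0 0 0 0;0 0 0 0 0 0 0;0 0 0 0 0 0 0'; python3 tgt.py -30 0.5
```

```text
clock: 11.38
position: [0.6086, -0.1069, 0.1453]
tcp_rot: [179.9, -12.0, 84.7]
force: [-0.8, 0.6, -5.4]
finger_gap: 0.154
finger_force: 59.3
caddy in runner mm: [-59.5398  -0.0575   1.4951] force runner [-0.5765  0.8998 -5.4101] rotvec to go [0.115  0.0004 0.0977] gap 0.15391963449129392 t 11.3833
to go in tool axes [ 0.0295 -0.      0.001 ] in aligned tool axes [ 0.0295 -0.0001  0.001 ]
```

```bash
python3 inch.py '0 .003 0 .0003 0 0 -.05;0 .003 0 .0003 0 0 -.05;0 .003 0 0 0 0 0;0 .003 0 0 0 0 0;0 .003 0 0 0 0 0;0 .003 0 0 0 0 0;0 .003 0 0 0 0 0;0 0 0 0 0 0 0;0 0 0 0 0 0 0'; python3 tgt.py; python3 inch.py '0 .003 0 0 0 0 0;0 .003 0 0 0 0 0;0 .003 0 0 0 0 0;0 .003 0 0 0 0 0;0 .003 0 0 0 0 0;0 .003 0 0 0 0 0;0 .003 0 0 0 0 0;0 0 0 0 0 0 0;0 0 0 0 0 0 0'; python3 tgt.py 0 .5
```

```text
clock: 12.13
position: [0.6105, -0.0864, 0.1492]
tcp_rot: [179.8, -12.0, 84.8]
force: [-0.3, -0.4, -4.8]
finger_gap: 0.155
finger_force: 59.3
caddy in runner mm: [-38.5563  -0.0017   0.9345] force runner [-1.4678  0.2177 -4.6222] rotvec to go [0.1182 0.0008 0.1936] gap 0.15543630522076174 t 12.1333
clock: 12.88
position: [0.6123, -0.0659, 0.1535]
tcp_rot: [179.8, -12.0, 84.8]
force: [0.3, -0.1, -5.4]
finger_gap: 0.156
finger_force: 59.3
caddy in runner mm: [-17.5671   0.0957   0.8794] force runner [-1.2049 -0.3146 -5.2663] rotvec to go [0.1107 0.0003 0.1939] gap 0.15572219518135524 t 12.8833
to go in tool axes [0.0176 0.0002 0.0004] in aligned tool axes [0.0176 0.0001 0.0004]
```

```bash
python3 inch.py '0 .003 0 0 0 0 .1;0 .003 0 0 0 0 .1;0 .003 0 0 0 0 0;0 .003 0 0 0 0 0;0 .003 0 0 0 0 0;0 .003 0 0 0 0 0;0 .003 0 0 0 0 0;0 0 0 0 0 0 0;0 0 0 0 0 0 0'; python3 tgt.py; python3 inch.py '0 .003 0 0 0 0 0;0 .003 0 0 0 0 0;0 .003 0 0 0 0 0;0 .003 0 0 0 0 0;0 .003 0 0 0 0 0;0 .003 0 0 0 0 0;0 .003 0 0 0 0 0;0 0 0 0 0 0 0;0 0 0 0 0 0 0'; python3 tgt.py 52 .5
```

```text
clock: 13.63
position: [0.6143, -0.0455, 0.1579]
tcp_rot: [179.9, -12.0, 84.6]
force: [-0.2, -0.1, -4.9]
finger_gap: 0.155
finger_force: 59.3
caddy in runner mm: [3.446  0.1119 0.8812] force runner [-1.1516  0.1892 -4.7914] rotvec to go [ 0.111  -0.0023 -0.0072] gap 0.1551887414127221 t 13.6333
clock: 14.38
position: [0.6162, -0.025, 0.1622]
tcp_rot: [179.9, -12.0, 84.6]
force: [-0.1, -0.2, -5.1]
finger_gap: 0.153
finger_force: 59.3
caddy in runner mm: [24.4375  0.1092  0.8665] force runner [-1.2354  0.0703 -4.9752] rotvec to go [ 0.1087 -0.0028 -0.008 ] gap 0.15345818318781915 t 14.3833
to go in tool axes [0.0276 0.0001 0.0004] in aligned tool axes [0.0276 0.0001 0.0004]
```

```bash
python3 inch.py '0 .003 0 0 0 0 0;0 .003 0 0 0 0 0;0 .003 0 0 0 0 0;0 .003 0 0 0 0 0;0 .003 0 0 0 0 0;0 .003 0 0 0 0 0;0 .003 0 0 0 0 0;0 .003 0 0 0 0 0;0 .003 0 0 0 0 0;0 .002 0 0 0 0 0;0 0 0 0 0 0 0;0 0 0 0 0 0 0'; python3 tgt.py; python3 inch.py '0 .001 0 0 0 0 0;0 .001 0 0 0 0 0;0 .001 0 0 0 0 0;0 0 0 0 0 0 0;0 0 0 0 0 0 0'; python3 tgt.py
```

```text
clock: 15.38
position: [0.6189, 0.0036, 0.1683]
tcp_rot: [179.9, -12.1, 84.6]
force: [-0.5, 3.5, -4.4]
finger_gap: 0.154
finger_force: 59.3
caddy in runner mm: [53.8106  0.1097  0.8242] force runner [ 2.4831  0.8289 -5.0189] rotvec to go [ 0.1065 -0.0552  0.0103] gap 0.1540943978976039 t 15.3833
clock: 15.8
position: [0.6192, 0.0057, 0.1688]
tcp_rot: [179.9, -12.0, 84.5]
force: [-0.0, 0.4, -4.3]
finger_gap: 0.155
finger_force: 59.3
caddy in runner mm: [55.9727  0.0455  0.9052] force runner [-0.468   0.057  -4.2902] rotvec to go [ 0.1149  0.0189 -0.0407] gap 0.15501272593243395 t 15.8
```

```bash
cat > chk.py <<'E'
from tgt import R,O,DX,o,p
import sys
sys.exit(1 if (o['force']@R)[0]<-3 else 0)
E
python3 inch.py '0 .0005 0 0 0 0 0;0 .0005 0 0 0 0 0;0 0 0 0 0 0 0' >/dev/null; python3 chk.py && 
python3 inch.py '0 .0005 0 0 0 0 0;0 .0005 0 0 0 0 0;0 0 0 0 0 0 0' >/dev/null && python3 chk.py && 
python3 inch.py '0 .0005 0 0 0 0 0;0 .0005 0 0 0 0 0;0 0 0 0 0 0 0' >/dev/null && python3 chk.py && 
python3 inch.py '0 .0005 0 0 0 0 0;0 .0005 0 0 0 0 0;0 0 0 0 0 0 0' >/dev/null && python3 chk.py && 
python3 inch.py '0 .0005 0 0 0 0 0;0 .0005 0 0 0 0 0;0 0 0 0 0 0 0' >/dev/null && python3 chk.py && 
python3 inch.py '0 .0005 0 0 0 0 0;0 .0005 0 0 0 0 0;0 0 0 0 0 0 0' >/dev/null && python3 chk.py && 
python3 inch.py '0 .0005 0 0 0 0 0;0 .0005 0 0 0 0 0;0 0 0 0 0 0 0' >/dev/null && python3 chk.py
```

```text
caddy in runner mm: [57.1765  0.0727  0.8565] force runner [ 0.4252  0.5263 -5.0001] rotvec to go [ 0.109   0.0022 -0.0304] gap 0.14887740953860618 t 16.05
caddy in runner mm: [58.2634  0.0926  0.8611] force runner [-1.4118 -0.5014 -5.1738] rotvec to go [ 0.1096 -0.0016 -0.0247] gap 0.15348820772725796 t 16.3
caddy in runner mm: [59.2572  0.1074  0.8124] force runner [-1.2035 -0.6309 -5.7831] rotvec to go [ 0.1048 -0.0032 -0.0257] gap 0.15466633853586614 t 16.55
caddy in runner mm: [60.243   0.0766  0.8659] force runner [-1.1145 -0.1123 -3.9578] rotvec to go [ 0.1104  0.0012 -0.0254] gap 0.15409380356994068 t 16.8
caddy in runner mm: [61.2553  0.0773  0.8472] force runner [-1.3397  0.6389 -4.4221] rotvec to go [ 0.1087 -0.0004 -0.0242] gap 0.14971596566992848 t 17.05
caddy in runner mm: [62.2474  0.0947  0.8434] force runner [-0.8926 -0.0616 -4.9042] rotvec to go [ 0.1069 -0.0019 -0.0281] gap 0.15344840625075487 t 17.3
caddy in runner mm: [63.2275  0.0916  0.8489] force runner [-1.2209 -0.234  -4.2486] rotvec to go [ 0.1081 -0.0015 -0.0287] gap 0.14853470650827527 t 17.55
```

```bash
python3 inch.py '0 .0005 0 0 0 0 0;0 .0005 0 0 0 0 0;0 0 0 0 0 0 0' >/dev/null; python3 chk.py && 
python3 inch.py '0 .0005 0 0 0 0 0;0 .0005 0 0 0 0 0;0 0 0 0 0 0 0' >/dev/null && python3 chk.py && 
python3 inch.py '0 .0005 0 0 0 0 0;0 .0005 0 0 0 0 0;0 0 0 0 0 0 0' >/dev/null && python3 chk.py && 
python3 inch.py '0 .0005 0 0 0 0 0;0 .0005 0 0 0 0 0;0 0 0 0 0 0 0' >/dev/null && python3 chk.py && 
python3 inch.py '0 .0005 0 0 0 0 0;0 .0005 0 0 0 0 0;0 0 0 0 0 0 0' >/dev/null && python3 chk.py && 
python3 inch.py '0 .0005 0 0 0 0 0;0 .0005 0 0 0 0 0;0 0 0 0 0 0 0' >/dev/null && python3 chk.py && 
python3 inch.py '0 .0005 0 0 0 0 0;0 .0005 0 0 0 0 0;0 0 0 0 0 0 0' >/dev/null && python3 chk.py &&
python3 inch.py '0 .0005 0 0 0 0 0;0 .0005 0 0 0 0 0;0 0 0 0 0 0 0' >/dev/null && python3 chk.py && 
python3 inch.py '0 .0005 0 0 0 0 0;0 .0005 0 0 0 0 0;0 0 0 0 0 0 0' >/dev/null && python3 chk.py && 
python3 inch.py '0 .0005 0 0 0 0 0;0 .0005 0 0 0 0 0;0 0 0 0 0 0 0' >/dev/null && python3 chk.py && 
python3 inch.py '0 .0005 0 0 0 0 0;0 .0005 0 0 0 0 0;0 0 0 0 0 0 0' >/dev/null && python3 chk.py && 
python3 inch.py '0 .0005 0 0 0 0 0;0 .0005 0 0 0 0 0;0 0 0 0 0 0 0' >/dev/null && python3 chk.py && 
python3 inch.py '0 .0005 0 0 0 0 0;0 .0005 0 0 0 0 0;0 0 0 0 0 0 0' >/dev/null && python3 chk.py && 
python3 inch.py '0 .0005 0 0 0 0 0;0 .0005 0 0 0 0 0;0 0 0 0 0 0 0' >/dev/null && python3 chk.py
```

```text
caddy in runner mm: [64.1998  0.0935  0.8338] force runner [-0.8758 -0.3166 -3.7888] rotvec to go [ 0.1064  0.0005 -0.0308] gap 0.15320802447335274 t 17.8
caddy in runner mm: [65.254   0.0885  0.8599] force runner [-0.7513  1.5909 -5.125 ] rotvec to go [ 0.109  -0.0002 -0.0247] gap 0.14951460762129276 t 18.05
caddy in runner mm: [66.2446  0.1071  0.8317] force runner [-1.3402 -0.425  -4.6441] rotvec to go [ 0.105  -0.0018 -0.028 ] gap 0.15916659519109475 t 18.3
caddy in runner mm: [67.2309  0.0677  0.8322] force runner [-0.302  -0.0429 -4.2313] rotvec to go [ 0.1082 -0.0001 -0.0302] gap 0.14944565358900347 t 18.55
caddy in runner mm: [68.2411  0.0927  0.8571] force runner [-0.4922  0.273  -4.6862] rotvec to go [ 0.1078 -0.0007 -0.0278] gap 0.15161014214540727 t 18.8
caddy in runner mm: [69.2693  0.0977  0.8361] force runner [-0.927  -0.3216 -4.8977] rotvec to go [ 0.1066 -0.0022 -0.0262] gap 0.15313005690948703 t 19.05
caddy in runner mm: [70.2642  0.1047  0.8308] force runner [-1.9359  0.0463 -4.9819] rotvec to go [ 0.105  -0.0016 -0.0254] gap 0.1533935745189055 t 19.3
caddy in runner mm: [71.148   0.0956  0.8624] force runner [-0.9136  0.1695 -5.0884] rotvec to go [ 0.1062  0.0084 -0.0329] gap 0.15205544420801095 t 19.55
caddy in runner mm: [71.6137  0.0551  1.0297] force runner [-4.3157 -0.425  -3.653 ] rotvec to go [ 0.1167  0.0592 -0.0587] gap 0.15109994085318923 t 19.8
```

Contact with the bumper came at about x≈71, with roughly 3 N. I'll let it settle and check that the catch is down behind the caddy.

```bash
python3 inch.py '0 0 0 0 0 0 0;0 0 0 0 0 0 0' >/dev/null; python3 tgt.py 54.5 0
python3 - <<'E'
from h import *
im=optics.snapshot('top'); im2=optics.snapshot('scene')
a=cv2.resize(im[135:240,235:335],(480,504),interpolation=cv2.INTER_CUBIC)[:300]; b=cv2.resize(im2[140:240,280:430],(450,300),interpolation=cv2.INTER_CUBIC)
cv2.imwrite('pics/w7.png',cv2.cvtColor(np.vstack([a[:,:450],b]),cv2.COLOR_RGB2BGR))
E
```

```text
caddy in runner mm: [71.6964  0.0527  0.9593] force runner [-3.7896  0.0902 -4.1848] rotvec to go [ 0.1143  0.0402 -0.0555] gap 0.15438899776721224 t 19.9667
to go in tool axes [-0.0172  0.0001  0.001 ] in aligned tool axes [-0.0172  0.0001  0.001 ]
```

View pics/w7.png

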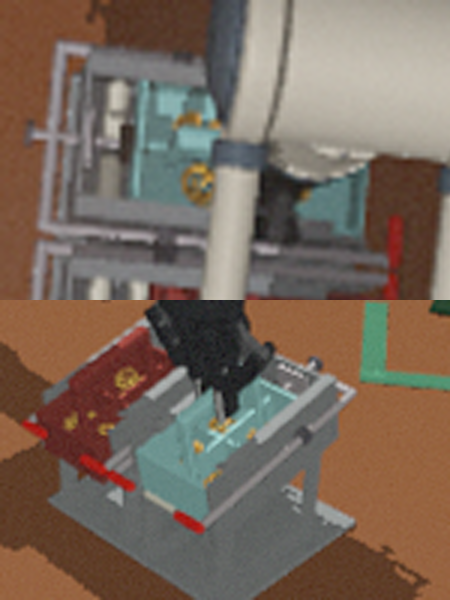

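The catch has dropped (red toe low at (190,521), behind the caddy's trailing end), and the leading end sits on the bumper. Next I'll ease it back towards the toes and lower it onto the rollers.

```bash
python3 inch.py '0 -.0015 0 0 0 0 0;0 -.0015 0 0 0 0 0;0 -.0015 0 0 0 0 0;0 -.0015 0 0 0 0 0;0 -.0015 0 0 0 0 0;0 -.0015 0 0 0 0 0;0 -.0015 0 0 0 0 0;0 -.0015 0 0 0 0 0;0 -.0015 0 0 0 0 0;0 -.0015 0 0 0 0 0;0 0 0 .0004 0 0 0;0 0 0 .0004 0 0 0;0 0 0 0 0 0 0;0 0 0 0 0 0 0' >/dev/null; python3 tgt.py 54 0
```

```text
caddy in runner mm: [57.2306  0.1089  0.003 ] force runner [-1.122   0.261  -5.2718] rotvec to go [ 0.1034 -0.0019 -0.0261] gap 0.1517878514711472 t 21.2333
to go in tool axes [-0.0032  0.0001  0.    ] in aligned tool axes [-0.0032  0.0001  0.    ]
```

```bash
python3 inch.py '0 -.0008 0 .0002 0 0 0;0 -.0008 0 .0002 0 0 0;0 0 0 0 0 0 0' >/dev/null; python3 tgt.py; python3 inch.py '0 -.0005 0 .0002 0 0 0;0 -.0005 0 .0002 0 0 0;0 0 0 0 0 0 0' >/dev/null; python3 tgt.py
```

```text
caddy in runner mm: [55.4526  0.063  -0.1784] force runner [-0.8254 -0.0471 -3.6202] rotvec to go [ 0.1186  0.0042 -0.0329] gap 0.1471463094048616 t 21.4833
caddy in runner mm: [54.5187  0.0584 -0.2842] force runner [-0.6723  0.9636 -1.9367] rotvec to go [ 0.1351  0.0053 -0.0261] gap 0.1624102901854644 t 21.7333
```

```bash
python3 inch.py '.5 0 0 0 0 0 0;.5 0 0 0 0 0 0;.5 0 0 0 0 0 0;.5 0 0 0 0 0 0;.5 0 0 0 0 0 0;.5 0 0 0 0 0 0;.5 0 0 0 0 0 0;.5 0 0 0 0 0 0'; python3 inch.py '.5 0 0 -.005 0 0 0;.5 0 0 -.01 0 0 0;.5 0 0 -.02 0 0 0;.5 0 0 -.025 0 0 0;.5 0 0 -.03 0 0 0;.5 0 0 -.03 0 0 0;.5 0 0 -.03 0 0 0;.5 -.03 0 0 0 0 0;.5 -.03 0 0 0 0 0;.5 -.03 0 0 0 0 0;.5 -.03 0 0 0 0 0;.5 -.03 0 0 0 0 0;.5 0 0 0 0 0 0;.5 0 0 0 0 0 0;.5 0 0 0 0 0 0'
python3 - <<'E'
from h import *
im=optics.snapshot('wrist'); im2=optics.snapshot('scene')
a=cv2.resize(im[0:230],(640,230)); b=cv2.resize(im2[120:320,200:400],(360,360),interpolation=cv2.INTER_CUBIC)
c=np.zeros((590,640,3),np.uint8); c[:230]=a; c[230:590,:360]=b
cv2.imwrite('pics/w8.png',cv2.cvtColor(c,cv2.COLOR_RGB2BGR))
E
```

```text
clock: 22.4
position: [0.6191, 0.0046, 0.1669]
tcp_rot: [179.9, -12.0, 84.5]
force: [0.3, -0.2, -0.1]
finger_gap: 0.499
finger_force: 0.0
clock: 23.65
position: [0.6019, -0.1723, 0.2833]
tcp_rot: [179.8, -12.0, 84.5]
force: [-0.2, 0.5, 0.9]
finger_gap: 0.503
finger_force: 0.0
```

View pics/w8.png

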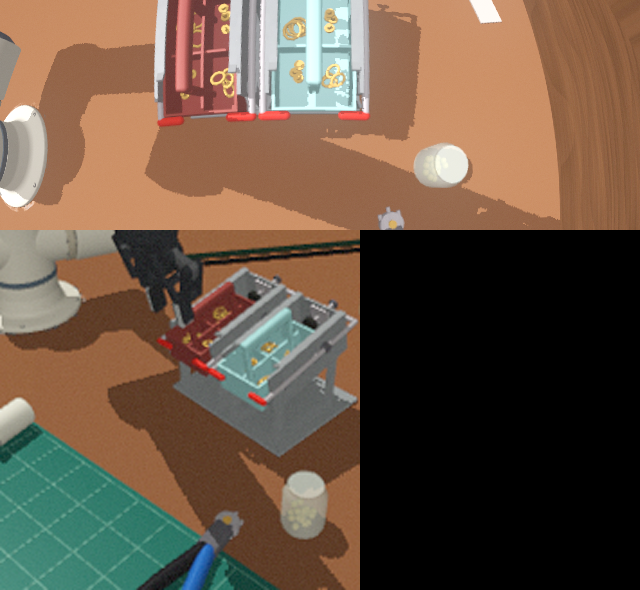

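The aqua caddy lies in its lane with the catch toes (275,115) and (353,115) down behind it. The red caddy, the jar and the pliers look untouched, and the gripper is clear.

```bash
python3 -c "
from rig import r, optics
print(r.close_job())"
```

```text
the job is handed in; nothing more can be done
None
```

The aqua caddy is in its lane: its rim raised the catch, it met the bumper at about 3 N, I eased it back and released it near the toes, the last pictures show the catch down behind it and the neighbouring caddy, jar and pliers unmoved, and I handed the job in at about 24 s.

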